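# Find the lid that snaps onto the soap jar and put the jar away

## Task

The flatmates' soap-jar lids got mixed up in the wash: try the lids on the grey drying mat on the glass jar that stands on the cork coaster until you find the one that snaps on, and press it fully home. Make sure that it holds by lifting the jar by the lid's knob, and stand the closed jar upright on the lower tier of the bamboo organiser. The two lids that are not its own must lie flat, knob up, on the drying mat at the end; leave the two spare jars and everything else in place.

Things in the scene. Friction and masses are not known exactly. Their poses are not given: they have to be found in the camera images.
- jar_1: clear round glass jar filled to the brim with hard cream-coloured soap, 0.2 kg, loose: body 68 mm across, 45 mm high, then a neck with a rim bead 49 to 65 mm across (differs per jar, bevelled 2.6 mm inward at its top); rim top 62 mm above the foot. Origin: centre of the foot, z up. One of the three jars stands on the coaster, the others on the tray; which one varies
- jar_2: clear round glass jar filled to the brim with hard cream-coloured soap, 0.2 kg, loose: body 68 mm across, 45 mm high, then a neck with a rim bead 49 to 65 mm across (differs per jar, bevelled 2.6 mm inward at its top); rim top 62 mm above the foot. Origin: centre of the foot, z up. One of the three jars stands on the coaster, the others on the tray; which one varies
- jar_3: clear round glass jar filled to the brim with hard cream-coloured soap, 0.2 kg, loose: body 68 mm across, 45 mm high, then a neck with a rim bead 49 to 65 mm across (differs per jar, bevelled 2.6 mm inward at its top); rim top 62 mm above the foot. Origin: centre of the foot, z up. One of the three jars stands on the coaster, the others on the tray; which one varies
- lid_p: white plastic snap lid, 70 g, loose, lying skirt down, knob up: 74 mm across, 17 mm high, round knob 24 mm across, 20 mm high on top (37 mm in all). Skirt 12 mm deep, bore hidden. Origin: centre of the skirt's lower edge, z up. All three look the same outside; which fits which jar is not told. It must be tried (see the coaster)
- lid_q: white plastic snap lid, 70 g, loose, lying skirt down, knob up: 74 mm across, 17 mm high, round knob 24 mm across, 20 mm high on top (37 mm in all). Skirt 12 mm deep, bore hidden. Origin: centre of the skirt's lower edge, z up. All three look the same outside; which fits which jar is not told. It must be tried (see the coaster)
- lid_r: white plastic snap lid, 70 g, loose, lying skirt down, knob up: 74 mm across, 17 mm high, round knob 24 mm across, 20 mm high on top (37 mm in all). Skirt 12 mm deep, bore hidden. Origin: centre of the skirt's lower edge, z up. All three look the same outside; which fits which jar is not told. It must be tried (see the coaster)
- coaster: a round cork coaster, fixed, 90 mm across and 5 mm thick; the jar to be closed stands on it. Origin: centre of its underside. Lids tried on the jar: too small stops with its origin 62 mm above the jar's foot; too big drops to 50 mm unresisted and lifts off freely; the right one first rides a few mm high, clicks down to 50 mm under a push of 3 to 8 N and then holds 8 N or more, so the jar lifts with it
- mat: a grey stone drying mat, fixed, 320 mm along its x, 120 mm along its y, 9 mm thick; the three lids lie on it in a row along its x, about 100 mm apart. Origin: centre of its underside
- organiser: a bamboo two-tier organiser, fixed, 300 mm along its x and 240 mm along its y. Lower tier: a board over that whole area, its top 30 mm above the origin. Upper shelf: only over y from +27 to +119 mm, top 150 mm above the origin, on two end panels. Origin: centre of its underside on the table
- deck (a point): middle of the strip of the organiser's lower tier (y from -120 to +25 mm in its frame) that is open from above, on the board's top; its frame is parallel to the organiser's. The strip's end at x = +115 mm is taken by the black holder, 60 mm across
- tray: a flat wooden tray, fixed, 100 by 190 mm and 5 mm thick, further back; the two spare jars stand on it. Origin: centre of its underside
- cup: a pale blue ceramic cup, 70 mm across, 88 mm high, on the upper shelf; leave alone. Origin: centre of its foot
- case: a closed white plastic retainer case, 80 by 68 by 27 mm, on the upper shelf; leave alone. Origin: centre of its underside
- holder: a black hair elastic holder, a post 95 mm high on a 60 mm foot, at one end of the lower tier; leave alone. Origin: centre of its foot
- scraper: a stainless steel tongue scraper, a U of 4 mm bar 146 mm long and 52 mm wide, lying on the table; leave alone. Origin: its middle
Mind the look-alikes: they are no part of the job. What is shaped like the lid_r but green is not meant.

How it is judged:
By the outcome, as a careful person would: the job done as asked, in the order asked, and still so for the second after the job is handed in, with the robot touching nothing.
It also fails if it takes over 72 s, if anything falls off the work surface, if the arm or the gripper's body presses on something with over 40 N, if the wrist force passes 120 N, or if a joint passes its speed limit or range.

## Robot

A 6-joint arm with a two-finger parallel gripper is mounted at the origin on the work surface. World frame = base frame: x ahead of the robot, y to its left, z up, the work surface at z = 0. Lengths are in m, angles in rad, forces in N, time in s.
With the tool pointing down it reaches from about 0.35 to 0.975 m from the base axis. Payload 4.9 kg.
Tool frame: the origin (TCP) lies between the finger pads; the fingertips stand 25 mm ahead of it and the grasp point (between the pads) lies 6 mm ahead of it; z points along the fingers, y is the line along which they close (so a half turn about z gives the same grasp; the last joint's range is limited). The gripper opens to 85 mm and grips with 20 to 120 N. Pads are 22 mm wide; open, the fingers measure 114 mm over their backs; the gripper's body (76 mm by 85 mm) begins 54 mm behind the grasp point. The pads swing forward as they close: fully open they stand 13 mm farther back than shut.
Start: joints at [1.165, 0.053, 1.613, -0, 1.476, -0.119], TCP at [0.177, 0.599, 0.256] pointing down, gripper open.
Joint ranges: [-3.01, 3.01], [-1.01, 2.22], [0.06, 2.58], [-1.02, 4.17], [0.09, 2.62], [-3.14, 3.14]. Speed limits (rad/s): [2.57, 2.57, 3.14, 3.14, 3.14, 3.14].

## Interface

Orientations are given as a unit quaternion [w, x, y, z].
In Python, from plant import manip gives the robot as it stands.
- The arm moves only by the shell command python3 -m inch 'ROWS'. ROWS is JSON, a list of rows, each a list of 3 entries, a list of its own where there are three numbers: the shift along the tool's x, y, z in m, then the turn, a rotation vector about the tool's x, y, z in rad, then the opening, from 0 (shut) to 1 (fully open). A call has 1 to 8 rows; each row shifts and turns the commanded pose from where the row before left it, along the tool's axes as they then stand; what a row does not reach is not made up. A row lasts 1/10 s, in which the tool goes at most 50 mm and 8.59 degrees, less where a joint would pass 70% of its speed; a pose out of reach is approached as far as the arm can. A call with a gripper value outside its range is refused whole. The fingers move at their own pace and stop on an object; the grip force is fixed at half the most. Time passes only in rows, so rows that do not move let the fingers close. It gives the time, the measured TCP pose, the force, the opening and the grip force at its end, in the units of the state.
- manip.state(): the state, without advancing time (a new reading comes with each control period).
- manip.grab_frame(name): name is "side" or "top" or "wrist"; returns (picture, depth): 384x512x3 uint8, red, green, blue; 384x512 float32, m along the optical axis (not along the pixel's ray), 0 where there is no reading.
- manip.camera_params(name): a dict with "camera_matrix" (3x3 intrinsics, pixels), "rvec" (rotation vector, rad) and "tvec" (3), from world to camera coordinates, as OpenCV has them. Camera axes: x right, y down, z forward; pixel columns grow to the right and rows downward; lengths in m; the calibration is good to about 2 mm. The wrist camera is an equidistant fisheye: a pixel r from the principal point sees the ray r / f radians off the axis. A picture is of the moment at which its call begins: read the wrist's pose just before it. camera_params takes no time and is no camera call; for the wrist camera it gives the pose at the moment of the call.
- manip.job_done(): hands the job in; it is judged then, once.
Trained networks look in the newest picture that a camera, given by its name, has taken for a name from the list of things; names that differ only in an ending like _2 or _b are one class to them, and where a whole thing is asked for, a point or a joint stands for the part that bears it (a point fixed in the world has none). Each returns a list of dicts, best first, with "score" (0 to 1); they miss things now and then, are a little off and sometimes report something else, mostly with a low value. They report only what shows in the picture. A call takes as long as a camera call. They do not tell look-alikes from the thing itself.
- manip.look_for(camera, label): "point" ([x, y, z] in m, in world coordinates, good to about 4 mm: the middle of the surface that is visible of it).
The state is a dict: "time": time; "joint_pos": joint angles; "joint_vel": joint speeds; "joint_efforts": joint torques, N m; "tool_pos": TCP position; "tool_rot": TCP orientation; "contact_force": force on the tool from outside, world axes, zero at the start; "ft_torque": the same for the moment, N m; "gripper_width": opening from 0.0 (shut) to 1.0 (fully open); "grasp_force": force on a finger pad.
Only numpy, scipy, OpenCV 4.12 (cv2) and the standard library are available. Lean on these libraries where they do the work, as an engineer would, in place of code of your own. Each camera call takes 0.05 s, during which the arm holds its last target. There are 200 camera calls.

## Working session

There is one attempt and no reset: what is moved stays moved. The work goes in short steps, Python scripts to look and compute and a shell command to move; the robot and the scene stay as the last step left them, time stands still between calls to the robot, and variables do not carry over. Pictures are saved under pics/ and viewed, at most 11 in all, crops included, and the job is handed in when it is done.

```bash
ls; mkdir -p pics; cat > h.py <<'E'
import numpy as np, cv2
from plant import manip
def grab(n,f=None):
    p,d=manip.grab_frame(n)
    if f: cv2.imwrite('pics/'+f,p[:,:,::-1])
    return p,d
def world(n,u,v,z):
    c=manip.camera_params(n);K=np.array(c['camera_matrix']);R=cv2.Rodrigues(np.array(c['rvec'],float))[0];t=np.array(c['tvec']).ravel()
    return R.T@(np.array([(u-K[0,2])/K[0,0]*z,(v-K[1,2])/K[1,1]*z,z])-t)
def cloud(n,d):
    v,u=np.mgrid[:384,:512]
    c=manip.camera_params(n);K=np.array(c['camera_matrix']);R=cv2.Rodrigues(np.array(c['rvec'],float))[0];t=np.array(c['tvec']).ravel()
    P=np.stack([(u-K[0,2])/K[0,0]*d,(v-K[1,2])/K[1,1]*d,d],-1)-t
    return P@R
E
python3 - <<'E'
from h import *
for n in('top','side'):
    p,d=grab(n,n+'0.png'); np.save(n+'.npy',d); np.save(n+'p.npy',p)
for l in('lid_p','jar_1','coaster','mat','organiser','tray','cup','holder','scraper','case'):
    print(l,[(np.round(r['point'],3).tolist(),round(r['score'],2)) for r in manip.look_for('top',l)])
s=manip.state();print({k:np.round(v,3).tolist() for k,v in s.items()})
E
```

```text
pics
lid_p [([0.49, -0.137, 0.018], 0.86), ([0.624, -0.28, 0.025], 0.77), ([0.43, -0.292, 0.026], 0.7), ([0.628, -0.513, 0.016], 0.68), ([0.534, -0.289, 0.027], 0.63), ([0.431, -0.013, 0.002], 0.34)]
jar_1 [([0.448, -0.002, 0.072], 0.9), ([0.679, 0.01, 0.065], 0.79), ([0.684, -0.082, 0.05], 0.77)]
coaster [([0.429, -0.015, 0.003], 0.58)]
mat [([0.521, -0.269, 0.009], 0.65)]
organiser [([0.493, 0.275, 0.031], 0.65), ([0.433, -0.016, 0.003], 0.38)]
tray [([0.693, -0.03, 0.006], 0.73), ([0.492, 0.279, 0.028], 0.55)]
cup [([0.409, 0.358, 0.2], 0.61), ([0.579, 0.32, 0.177], 0.17)]
holder [([0.6, 0.186, 0.071], 0.76)]
scraper []
case [([0.433, -0.013, 0.003], 0.7), ([0.576, 0.319, 0.178], 0.67), ([0.687, -0.08, 0.049], 0.32)]
{'time': 0.6, 'joint_pos': [1.165, 0.053, 1.613, -0.0, 1.476, -0.119], 'joint_vel': [-0.001, 0.001, -0.0, 0.001, 0.002, -0.002], 'joint_efforts': [-0.001, -39.341, -37.023, -0.0, 0.001, -0.0], 'tool_pos': [0.177, 0.599, 0.256], 'tool_rot': [0.0, 0.143, 0.99, 0.0], 'contact_force': [-0.656, -0.408, 0.82], 'ft_torque': [0.002, -0.011, -0.041], 'grasp_force': 0.0, 'gripper_width': 1.001}
```

View pics/top0.png

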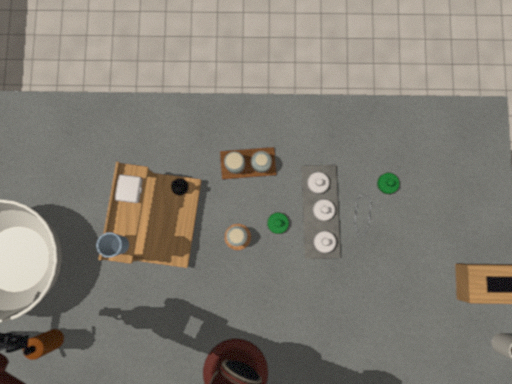

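View pics/side0.png

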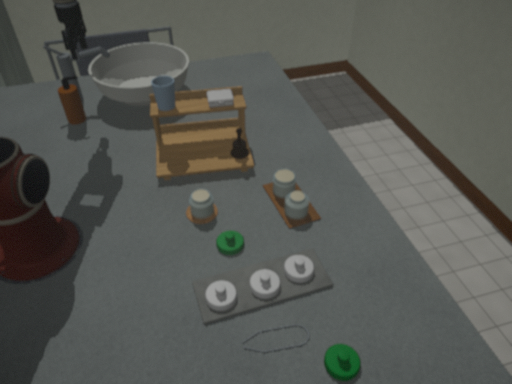

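Top view: jar to close at (237,236), white lids at (318,182), (324,210), (325,242) on the mat, green look-alikes at (278,223) and (388,183), spare jars at (234,160) and (261,160), organiser left with holder at (180,187). The side view agrees.

```bash
python3 - <<'E'
from h import *
for n in('top','side'):
    d=np.load(n+'.npy');p=np.load(n+'p.npy').astype(int);P=cloud(n,d)
    for nm,c,z0,z1 in(('jar',(.448,-.002),.055,.085),('lidA',(.624,-.285),.035,.06),('lidB',(.534,-.289),.035,.06),('lidC',(.43,-.292),.035,.06),('Ad',(.624,-.285),.02,.06),('Bd',(.534,-.289),.02,.06),('Cd',(.43,-.292),.02,.06),('j2',(.68,.01),.055,.09),('j3',(.685,-.082),.055,.09),('holder',(.6,.186),.05,.2)):
        m=(d>0)&(np.hypot(P[...,0]-c[0],P[...,1]-c[1])<.045)&(P[...,2]>z0)&(P[...,2]<z1)
        q=P[m]; 
        if len(q): print(n,nm,len(q),q.mean(0).round(4),((q.min(0)+q.max(0))/2).round(4),q[:,2].max().round(4),np.ptp(q,0).round(3))
    m=(d>0)&(abs(P[...,2]-.03)<.006)&(abs(P[...,0]-.5)<.2)&(abs(P[...,1]-.25)<.2)
    q=P[m]; print('board',len(q),cv2.minAreaRect(q[:,:2].astype(np.float32)),q[:,2].mean())
    m=(d>0)&(abs(P[...,2]-.15)<.006)&(abs(P[...,0]-.5)<.2)&(abs(P[...,1]-.3)<.15)
    q=P[m]; print('shelf',len(q),cv2.minAreaRect(q[:,:2].astype(np.float32)),q[:,2].mean())
E
```

```text
top jar 244 [0.4415 0.0011 0.0655] [0.4419 0.0006 0.0643] 0.0735 [0.055 0.062 0.018]
top lidA 42 [ 0.6256 -0.2714  0.0445] [ 0.6259 -0.272   0.0425] 0.0493 [0.023 0.021 0.014]
top lidB 41 [ 0.5328 -0.29    0.0455] [ 0.533  -0.2909  0.0451] 0.05 [0.02  0.021 0.01 ]
top lidC 43 [ 0.4263 -0.2919  0.0441] [ 0.4272 -0.2926  0.0431] 0.0508 [0.02  0.022 0.015]
top Ad 329 [ 0.6253 -0.2732  0.0276] [ 0.6266 -0.2743  0.0347] 0.0493 [0.069 0.068 0.029]
top Bd 356 [ 0.5322 -0.2899  0.0275] [ 0.5328 -0.2898  0.035 ] 0.05 [0.071 0.071 0.03 ]
top Cd 375 [ 0.4258 -0.2917  0.0276] [ 0.4258 -0.292   0.0354] 0.0508 [0.07  0.071 0.031]
top j2 301 [0.6883 0.0127 0.0649] [0.6892 0.013  0.0642] 0.0731 [0.064 0.06  0.018]
top j3 180 [ 0.6929 -0.0772  0.0646] [ 0.6953 -0.0782  0.064 ] 0.073 [0.052 0.057 0.018]
top holder 152 [0.6022 0.1923 0.0804] [0.6039 0.1958 0.089 ] 0.1274 [0.041 0.043 0.077]
board 4437 ((0.49514955282211304, 0.23516196012496948), (0.18385417759418488, 0.29991304874420166), 82.74896240234375) 0.029619563401986147
shelf 1825 ((0.5078544616699219, 0.333577960729599), (0.0884317085146904, 0
[... 543 characters left out ...]
 -0.2962  0.0276] [ 0.5353 -0.2929  0.0344] 0.0488 [0.073 0.072 0.029]
side Cd 679 [ 0.4273 -0.2981  0.0276] [ 0.428  -0.2946  0.0341] 0.0481 [0.073 0.072 0.028]
side j2 284 [0.6902 0.0086 0.065 ] [0.6912 0.0121 0.0625] 0.0699 [0.062 0.065 0.015]
side j3 191 [ 0.6943 -0.0805  0.065 ] [ 0.6947 -0.0792  0.0623] 0.0696 [0.046 0.048 0.015]
side holder 211 [0.6047 0.1885 0.0773] [0.6067 0.1953 0.0876] 0.1253 [0.042 0.044 0.075]
board 3867 ((0.500920832157135, 0.2621634602546692), (0.24731677770614624, 0.30010995268821716), 82.82778930664062) 0.029401397907366542
shelf 1122 ((0.5094565749168396, 0.33251816034317017), (0.09845650941133499, 0.3000783324241638), 82.53462982177734) 0.14931313922183062
```

```bash
python3 -m inch '[[[0,0,-0.05],[0,0,-0.145],1],[[0,0,-0.02],[0,0,-0.142],0.6]]'
```

```text
time: 0.8
tool_pos: [0.1771, 0.6001, 0.33]
tool_rot: [0.001, -0.003, 1.0, 0.002]
contact_force: [-0.2, 0.8, 1.7]
gripper_width: 0.861
grasp_force: 0.0
```

```bash
python3 -m inch '[[[-0.019,-0.0429,0],[0,0,0],0.6],[[-0.019,-0.0429,0],[0,0,0],0.6],[[-0.019,-0.0429,0],[0,0,0],0.6],[[-0.019,-0.0429,0],[0,0,0],0.6],[[-0.019,-0.0429,0],[0,0,0],0.6],[[-0.019,-0.0429,0],[0,0,0],0.6],[[-0.019,-0.0429,0],[0,0,0],0.6]]' >/dev/null; python3 -m inch '[[[-0.019,-0.0429,0],[0,0,0],0.6],[[-0.019,-0.0429,0],[0,0,0],0.6],[[-0.019,-0.0429,0],[0,0,0],0.6],[[-0.019,-0.0429,0],[0,0,0],0.6],[[-0.019,-0.0429,0.03],[0,0,0],0.6],[[-0.019,-0.0429,0.03],[0,0,0],0.6],[[-0.019,-0.0429,0.03],[0,0,0],0.6],[[0,0,0],[0,0,0],0.6]]'
cat >> h.py <<'E'
def wcloud():
    s=manip.state();c=manip.camera_params('wrist');p,d=manip.grab_frame('wrist')
    K=np.array(c['camera_matrix']);R=cv2.Rodrigues(np.array(c['rvec'],float))[0];t=np.array(c['tvec']).ravel()
    v,u=np.mgrid[:384,:512];x=(u-K[0,2])/K[0,0];y=(v-K[1,2])/K[1,1];r=np.hypot(x,y)+1e-9
    k=np.tan(np.minimum(r,1.4))/r
    P=(np.stack([x*k*d,y*k*d,d],-1)-t)@R
    P[(d<=0)|(r>1.3)]=np.nan
    return p,P,s
def circ(P,c,z0,z1,rad):
    m=(np.hypot(P[...,0]-c[0],P[...,1]-c[1])<rad)&(P[...,2]>z0)&(P[...,2]<z1);q=P[m]
    if len(q)<20: print('few',len(q));return
    e=cv2.minEnclosingCircle(q[:,:2].astype(np.float32))
    print(len(q),'mean',q.mean(0).round(4),'mid',((q.min(0)+q.max(0))/2).round(4),'enc',np.round(e[0],4),round(e[1],4),'zmed',np.median(q[:,2]).round(4))
E
python3 - <<'E'
from h import *
p,P,s=wcloud();cv2.imwrite('pics/w1.png',p[:,:,::-1]);print(s['tool_pos'])
circ(P,(.443,0),.06,.08,.045)
E
```

```text
time: 2.3
tool_pos: [0.436, 0.0086, 0.2411]
tool_rot: [-0.004, 0.003, 1.0, -0.0]
contact_force: [-1.0, 0.1, -0.6]
gripper_width: 0.597
grasp_force: 0.0
[0.43597831 0.00861739 0.24105514]
2240 mean [0.4424 0.0018 0.0652] mid [0.4442 0.0013 0.0642] enc [0.4437 0.0016] 0.0287 zmed 0.0652
```

View pics/w1.png

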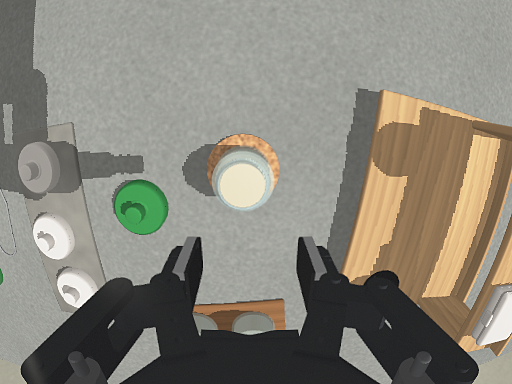

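Wrist view: the jar sits on the coaster at about (243,180), upright, the mat's lids at left; jar fitted at about (0.4437, 0.0015).

```bash
python3 -m inch '[[[0.002,-0.048,0],[0,0,0],0.6],[[0.002,-0.048,0],[0,0,0],0.6],[[0.002,-0.048,0],[0,0,0],0.6],[[0.002,-0.048,0.02],[0,0,0],0.6],[[0.001,-0.048,0.02],[0,0,0],0.6],[[0,-0.048,0.02],[0,0,0],0.6],[[0,-0.012,0.02],[0,0,0],0.6],[[0,0,0],[0,0,0],0.6]]'
python3 - <<'E'
from h import *
p,P,s=wcloud();cv2.imwrite('pics/w2.png',p[:,:,::-1]);print(s['tool_pos'])
for c in((.427,-.2935),(.534,-.292),(.627,-.273)):
  circ(P,c,.037,.055,.03);circ(P,c,.022,.03,.045)
m=(abs(P[...,2]-.009)<.004)&(abs(P[...,0]-.53)<.25)&(abs(P[...,1]+.29)<.1);print(cv2.minAreaRect(P[m][:,:2].astype(np.float32)))
E
```

```text
time: 3.15
tool_pos: [0.4275, -0.2822, 0.166]
tool_rot: [-0.001, 0.001, 1.0, 0.001]
contact_force: [-0.6, 0.6, -0.2]
gripper_width: 0.602
grasp_force: 0.0
[ 0.42754155 -0.28224692  0.16599329]
612 mean [ 0.4264 -0.2926  0.0443] mid [ 0.4275 -0.2927  0.042 ] enc [ 0.4276 -0.2926] 0.0121 zmed 0.0447
3925 mean [ 0.4253 -0.2924  0.0248] mid [ 0.428  -0.2926  0.0259] enc [ 0.4277 -0.2927] 0.0367 zmed 0.0248
427 mean [ 0.5325 -0.2907  0.0439] mid [ 0.5347 -0.2906  0.0421] enc [ 0.5348 -0.2907] 0.0123 zmed 0.0448
2403 mean [ 0.529  -0.2905  0.0249] mid [ 0.5337 -0.291   0.026 ] enc [ 0.5343 -0.291 ] 0.0373 zmed 0.0249
few 0
330 mean [ 0.5997 -0.2746  0.0243] mid [ 0.5994 -0.2731  0.0242] enc [ 0.6035 -0.2732] 0.0268 zmed 0.0246
((0.4998317360877991, -0.28316372632980347), (0.2557106912136078, 0.12038902193307877), 2.1780264377593994)
```

```bash
python3 -m inch '[[[0,-0.0105,0.04],[0,0,0],0.6],[[0,0,0.04],[0,0,0],0.6],[[0,0,0.025],[0,0,0],0.5],[[0,0,0.009],[0,0,0],0.4],[[0,0,0],[0,0,0],0.0],[[0,0,0],[0,0,0],0.0],[[0,0,0],[0,0,0],0.0],[[0,0,0],[0,0,0],0.0]]'
```

```text
time: 4.0
tool_pos: [0.4292, -0.2935, 0.0556]
tool_rot: [0.001, -0.0, 1.0, -0.001]
contact_force: [0.0, -0.9, -0.2]
gripper_width: 0.251
grasp_force: 58.7
```

```bash
python3 -m inch '[[[0,0,-0.04],[0,0,0],0.0],[[0,0,-0.04],[0,0,0],0.0],[[0,0,-0.04],[0,0,0],0.0],[[0,0,-0.01],[0,0,0],0.0],[[0,0,0],[0,0,0],0]]'
python3 - <<'E'
from h import *
p,P,s=wcloud();cv2.imwrite('pics/w3.png',p[:,:,::-1]);t=s['tool_pos'];print(t,manip.state()['tool_pos'])
circ(P,t,t[2]-.036,t[2]-.022,.05)
circ(P,t,t[2]-.05,t[2]-.022,.05)
m=(np.hypot(P[...,0]-t[0],P[...,1]-t[1])<.05);print(np.histogram(P[m][:,2]-t[2],bins=np.arange(-.06,.02,.005)))
E
```

```text
time: 4.5
tool_pos: [0.4294, -0.294, 0.1869]
tool_rot: [0.002, -0.0, 1.0, -0.002]
contact_force: [0.4, -0.8, 0.0]
gripper_width: 0.253
grasp_force: 58.9
[ 0.42942179 -0.29398945  0.18689333] [ 0.4283877  -0.29303993  0.18425867]
7291 mean [ 0.4156 -0.294   0.1576] mid [ 0.4289 -0.2942  0.1579] enc [ 0.4293 -0.2939] 0.0374 zmed 0.1578
7721 mean [ 0.4145 -0.294   0.1569] mid [ 0.4289 -0.2942  0.1526] enc [ 0.4293 -0.2939] 0.0374 zmed 0.1577
(array([   0,    0,   42,  208,  235, 1432, 5676,  230,  390,  576, 1601,
        342,  426,  277,  615]), array([-6.00000000e-02, -5.50000000e-02, -5.00000000e-02, -4.50000000e-02,
       -4.00000000e-02, -3.50000000e-02, -3.00000000e-02, -2.50000000e-02,
       -2.00000000e-02, -1.50000000e-02, -1.00000000e-02, -5.00000000e-03,
       -2.77555756e-17,  5.00000000e-03,  1.00000000e-02,  1.50000000e-02]))
```

View pics/w3.png

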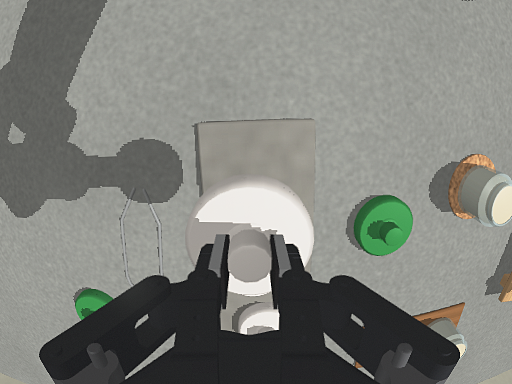

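Wrist view: the lid (centre about (250,238)) hangs level, held by the knob (249,255); all else undisturbed.

```bash
python3 -m inch '[[[-0.0025,0.049,0],[0,0,0],0.0],[[-0.0025,0.049,0],[0,0,0],0.0],[[-0.0025,0.049,0],[0,0,0],0.0],[[-0.0025,0.049,0],[0,0,0],0.0],[[-0.0025,0.049,0],[0,0,0],0.0],[[-0.002,0.049,0],[0,0,0],0.0],[[0,0.0,0],[0,0,0],0.0],[[0,0,0],[0,0,0],0.0]]'
cat >> h.py <<'E'
def pose(n=6,cam='side'):
    a=[]
    for _ in range(n): d=manip.grab_frame(cam)[1]; a.append(manip.state()['tool_pos'])
    print('pose',np.mean(a,0).round(4),np.std(a,0).round(4)); return np.mean(a,0)
E
python3 - <<'E'
from h import *
t=pose()
for n in('side','top'):
  p,d=grab(n,n+'1.png');P=cloud(n,d)
  circ(P,t,t[2]-.0305,t[2]-.0255,.045)
  circ(P,t,t[2]-.046,t[2]-.024,.045)
  circ(P,(.4437,.0014),.055,.075,.045)
E
```

```text
time: 5.35
tool_pos: [0.4414, 0.0022, 0.1813]
tool_rot: [-0.002, -0.002, 1.0, 0.0]
contact_force: [-0.6, 0.4, -0.3]
gripper_width: 0.254
grasp_force: 59.3
pose [4.422e-01 2.000e-04 1.827e-01] [0.0003 0.0005 0.0006]
266 mean [ 0.4412 -0.0083  0.1547] mid [ 0.4419 -0.0022  0.1547] enc [ 0.4413 -0.0019] 0.0374 zmed 0.1546
407 mean [ 0.4405 -0.0144  0.1518] mid [ 0.4424 -0.0022  0.1477] enc [ 0.4426 -0.0018] 0.0376 zmed 0.1537
255 mean [ 0.4433 -0.0027  0.0648] mid [ 4.436e-01 -1.000e-04  6.300e-02] enc [4.445e-01 4.000e-04] 0.0293 zmed 0.0652
few 0
few 0
few 0
```

```bash
python3 -m inch '[[[-0.0015,0.0015,0.03],[0,0,0],0.0],[[0,0,0.03],[0,0,0],0.0],[[0,0,0.005],[0,0,0],0.0],[[0,0,0],[0,0,0],0.0]]'; for i in 1; do python3 -m inch '[[[0,0,0.002],[0,0,0],0.0],[[0,0,0.002],[0,0,0],0.0],[[0,0,0],[0,0,0],0.0]]';python3 -m inch '[[[0,0,0.002],[0,0,0],0.0],[[0,0,0],[0,0,0],0.0]]';python3 -m inch '[[[0,0,0.002],[0,0,0],0.0],[[0,0,0],[0,0,0],0.0]]'; done
```

```text
time: 6.15
tool_pos: [0.4435, 0.0024, 0.118]
tool_rot: [-0.001, 0.0, 1.0, 0.0]
contact_force: [0.2, 0.4, -0.1]
gripper_width: 0.252
grasp_force: 59.3
time: 6.45
tool_pos: [0.4449, 0.0025, 0.1159]
tool_rot: [0.001, -0.0, 1.0, -0.0]
contact_force: [-1.0, 0.4, -0.5]
gripper_width: 0.256
grasp_force: 59.3
time: 6.65
tool_pos: [0.4443, 0.0026, 0.113]
tool_rot: [0.0, -0.0, 1.0, -0.0]
contact_force: [-0.1, 0.5, -1.0]
gripper_width: 0.256
grasp_force: 59.3
time: 6.85
tool_pos: [0.4447, 0.0027, 0.1117]
tool_rot: [0.0, -0.0, 1.0, 0.0]
contact_force: [-2.3, 0.5, 4.3]
gripper_width: 0.256
grasp_force: 59.6
```

```bash
python3 -m inch '[[[0,0,0.001],[0,0,0],0.0],[[0,0,0],[0,0,0],0.0]]';python3 -m inch '[[[0,0,0.001],[0,0,0],0.0],[[0,0,0],[0,0,0],0.0]]'
```

```text
time: 7.05
tool_pos: [0.4451, 0.0025, 0.1116]
tool_rot: [0.001, -0.0, 1.0, -0.0]
contact_force: [-2.6, 1.1, 8.4]
gripper_width: 0.256
grasp_force: 60.3
time: 7.25
tool_pos: [0.4455, 0.0024, 0.1115]
tool_rot: [0.001, -0.0, 1.0, -0.0]
contact_force: [-4.2, 1.8, 12.7]
gripper_width: 0.254
grasp_force: 60.8
```

```bash
python3 - <<'E'
from h import *
t=pose(4)
p,d=grab('side');P=cloud('side',d)
circ(P,t,t[2]-.0305,t[2]-.0255,.045)
cv2.imwrite('pics/s2.png',cv2.resize(p[130:260,130:300,::-1],None,fx=4,fy=4))
E
```

```text
pose [0.4455 0.0024 0.1115] [0. 0. 0.]
228 mean [ 0.4415 -0.0065  0.0831] mid [ 0.4432 -0.0013  0.0835] enc [ 0.4448 -0.0007] 0.0362 zmed 0.0831
```

View pics/s2.png

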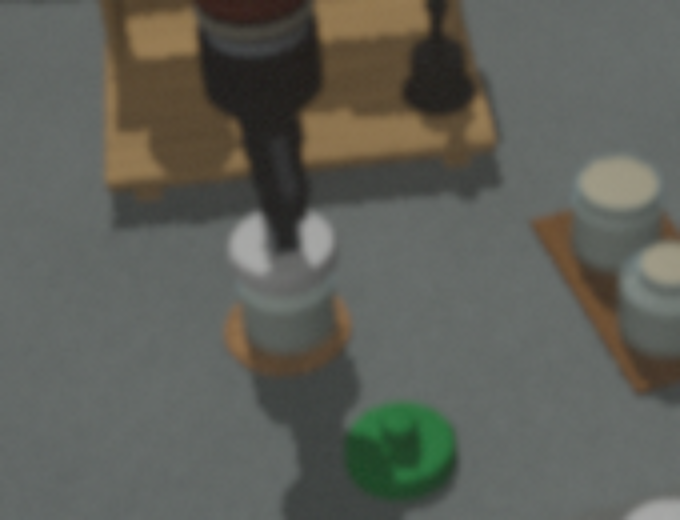

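```bash
python3 -m inch '[[[0,0,-0.001],[0,0,0],0.0],[[0.0015,0,0],[0,0,0],0.0],[[0,0,0],[0,0,0],0]]';python3 -m inch '[[[0.0015,0,0],[0,0,0],0.0],[[0,0,0],[0,0,0],0.0]]';python3 -m inch '[[[0,-0.0015,0],[0,0,0],0.0],[[0,0,0],[0,0,0],0.0]]';python3 -m inch '[[[0,-0.0015,0],[0,0,0],0.0],[[0,0,0],[0,0,0],0.0]]'
```

```text
time: 7.8
tool_pos: [0.4444, 0.0026, 0.1117]
tool_rot: [0.002, -0.0, 1.0, -0.0]
contact_force: [1.0, 1.5, 4.9]
gripper_width: 0.257
grasp_force: 59.7
time: 8.0
tool_pos: [0.4434, 0.0024, 0.1119]
tool_rot: [0.003, -0.0, 1.0, -0.0]
contact_force: [4.2, 0.1, 5.0]
gripper_width: 0.255
grasp_force: 59.7
time: 8.2
tool_pos: [0.4433, 0.0014, 0.1119]
tool_rot: [0.003, 0.0, 1.0, 0.0]
contact_force: [2.9, 1.6, 6.1]
gripper_width: 0.254
grasp_force: 59.9
time: 8.4
tool_pos: [0.4433, 0.0003, 0.1121]
tool_rot: [0.003, 0.0, 1.0, 0.001]
contact_force: [1.7, 4.5, 7.8]
gripper_width: 0.251
grasp_force: 60.0
```

```bash
python3 -m inch '[[[0,0,-0.035],[0,0,0],0.0],[[0,0,-0.035],[0,0,0],0.0],[[0.0025,-0.0488,0],[0,0,0],0.0],[[0.0025,-0.0488,0],[0,0,0],0.0],[[0.0025,-0.0488,0],[0,0,0],0.0],[[0.0025,-0.0488,0],[0,0,0],0.0],[[0.0025,-0.0488,0],[0,0,0],0.0],[[0.0025,-0.0488,0],[0,0,0],0.0]]' >/dev/null;python3 -m inch '[[[0,0,0.02],[0,0,0],0.0],[[0,0,0.02],[0,0,0],0.0],[[0,0,0.0],[0,0,0],0.0],[[0,0,0.0],[0,0,0],0.0]]'
python3 - <<'E'
from h import *
p,d=grab('side');P=cloud('side',d)
circ(P,(.443,0),.06,.08,.04)
E
```

```text
time: 9.6
tool_pos: [0.4259, -0.2927, 0.1392]
tool_rot: [-0.001, -0.0, 1.0, 0.001]
contact_force: [0.3, -0.1, -0.5]
gripper_width: 0.259
grasp_force: 59.3
few 0
```

```bash
python3 -m inch '[[[-0.001,0,0.035],[0,0,0],0.0],[[0,0,0.035],[0,0,0],0.0],[[0,0,0.011],[0,0,0],0.0],[[0,0,0.0],[0,0,0],0.0],[[0,0,0.0],[0,0,0],0.0]]'; python3 -m inch '[[[0,0,0.002],[0,0,0],0.0],[[0,0,0.0],[0,0,0],0.0]]'
```

```text
time: 10.15
tool_pos: [0.4284, -0.2939, 0.0607]
tool_rot: [0.001, -0.0, 1.0, -0.001]
contact_force: [-0.2, 0.2, -0.1]
gripper_width: 0.257
grasp_force: 59.3
time: 10.35
tool_pos: [0.4281, -0.2939, 0.0584]
tool_rot: [0.001, -0.0, 1.0, -0.001]
contact_force: [0.6, 0.4, -0.6]
gripper_width: 0.249
grasp_force: 59.3
```

```bash
python3 -m inch '[[[0,0,0.002],[0,0,0],0.0],[[0,0,0.0],[0,0,0],0.0]]'; python3 -m inch '[[[0,0,0.001],[0,0,0],0.0],[[0,0,0.0],[0,0,0],0.0],[[0,0,0.0],[0,0,0],0.6],[[0,0,0.0],[0,0,0],0.6],[[0,0,0.0],[0,0,0],0.6],[[0,0,-0.04],[0,0,0],0.6],[[0,0,-0.04],[0,0,0],0.6],[[0,0,-0.02],[0,0,0],0.6]]'; python3 -m inch '[[[-0.0355,0.001,0],[0,0,0],0.6],[[-0.0355,0.001,0],[0,0,0],0.6],[[-0.0355,0.001,0],[0,0,0],0.6],[[0,0,0],[0,0,0],0.6],[[0,0,0],[0,0,0],0.6]]'
python3 - <<'E'
from h import *
p,P,s=wcloud();cv2.imwrite('pics/w4.png',p[:,:,::-1]);print(s['tool_pos'])
for c in((.428,-.2935),(.534,-.292),(.627,-.273)):
  circ(P,c,.037,.055,.03);circ(P,c,.022,.03,.045)
circ(P,(.443,0),.06,.08,.045)
E
```

```text
time: 10.55
tool_pos: [0.4274, -0.2933, 0.0551]
tool_rot: [0.0, -0.0, 1.0, -0.0]
contact_force: [0.6, 0.2, -0.6]
gripper_width: 0.256
grasp_force: 59.3
time: 11.35
tool_pos: [0.4286, -0.2943, 0.1578]
tool_rot: [0.002, -0.0, 1.0, -0.002]
contact_force: [-0.9, -0.7, 0.5]
gripper_width: 0.599
grasp_force: 0.0
time: 11.85
tool_pos: [0.5339, -0.2899, 0.1534]
tool_rot: [-0.001, -0.001, 1.0, 0.0]
contact_force: [-1.4, 0.7, 0.3]
gripper_width: 0.596
grasp_force: 0.0
[ 0.53389314 -0.28988253  0.15337801]
742 mean [ 0.4277 -0.293   0.0448] mid [ 0.4272 -0.293   0.0421] enc [ 0.4274 -0.293 ] 0.0121 zmed 0.0449
5071 mean [ 0.4281 -0.293   0.0248] mid [ 0.4274 -0.2929  0.0258] enc [ 0.4275 -0.2932] 0.0369 zmed 0.0249
669 mean [ 0.5336 -0.2908  0.0444] mid [ 0.5347 -0.2906  0.0419] enc [ 0.5347 -0.2908] 0.0118 zmed 0.0448
4230 mean [ 0.5325 -0.291   0.0248] mid [ 0.5351 -0.2911  0.0259] enc [ 0.5354 -0.2909] 0.0366 zmed 0.0248
477 mean [ 0.6257 -0.2727  0.044 ] mid [ 0.6279 -0.2726  0.042 ] enc [ 0.628  -0.2724] 0.0122 zmed 0.0448
2596 mean [ 0.6226 -0.274   0.025 ] mid [ 0.6272 -0.2735  0.026 ] enc [ 0.6281 -0.2722] 0.037 zmed 0.025
few 0
```

View pics/w4.png

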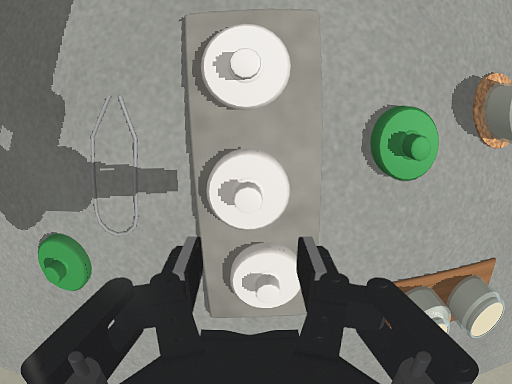

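The first lid is back flat on the mat at (246,66); the next lid is at (248,190), the third at (267,275); jar and coaster at the right edge still standing.

```bash
python3 -m inch '[[[-0.001,-0.001,0.04],[0,0,0],0.6],[[0,0,0.04],[0,0,0],0.6],[[0,0,0.018],[0,0,0],0.5],[[0,0,0],[0,0,0],0.0],[[0,0,0],[0,0,0],0.0],[[0,0,0],[0,0,0],0.0],[[0,0,0],[0,0,0],0.0]]'; python3 -m inch '[[[0,0,-0.04],[0,0,0],0.0],[[0,0,-0.04],[0,0,0],0.0],[[0,0,-0.03],[0,0,0],0.0],[[0,0,0],[0,0,0],0.0]]';python3 -m inch '[[[0.015,0.049,0],[0,0,0],0.0],[[0.015,0.049,0],[0,0,0],0.0],[[0.015,0.049,0],[0,0,0],0.0],[[0.015,0.049,0],[0,0,0],0.0],[[0.015,0.049,0],[0,0,0],0.0],[[0.015,0.046,0],[0,0,0],0.0],[[0,0,0],[0,0,0],0.0],[[0,0,0],[0,0,0],0.0]]'
python3 - <<'E'
from h import *
t=pose(3)
for n in('side','wrist'):
  if n=='side': p,d=grab(n);P=cloud(n,d)
  else: p,P,s=wcloud()
  circ(P,t,t[2]-.0305,t[2]-.0255,.045)
  circ(P,t,t[2]-.046,t[2]-.024,.045)
  circ(P,(.4437,.0014),.055,.075,.045)
E
```

```text
time: 12.6
tool_pos: [0.5354, -0.2917, 0.0576]
tool_rot: [0.001, -0.0, 1.0, -0.001]
contact_force: [-0.2, -0.1, -0.1]
gripper_width: 0.257
grasp_force: 58.7
time: 13.0
tool_pos: [0.5379, -0.2932, 0.1737]
tool_rot: [0.005, -0.0, 1.0, -0.004]
contact_force: [0.2, 0.3, 0.6]
gripper_width: 0.255
grasp_force: 58.9
time: 13.8
tool_pos: [0.446, -0.0052, 0.1655]
tool_rot: [0.0, -0.001, 1.0, -0.0]
contact_force: [-0.4, -0.7, 0.1]
gripper_width: 0.255
grasp_force: 59.2
pose [ 0.4467 -0.0066  0.1658] [0.0002 0.0004 0.0001]
196 mean [ 0.4507 -0.0157  0.1369] mid [ 0.4499 -0.0137  0.1377] enc [ 0.4487 -0.0102] 0.0356 zmed 0.1367
409 mean [ 0.4479 -0.0215  0.1334] mid [ 0.4494 -0.0102  0.1306] enc [ 0.4494 -0.009 ] 0.0371 zmed 0.1351
238 mean [ 0.4414 -0.0053  0.0647] mid [ 0.4421 -0.0032  0.0623] enc [ 0.4415 -0.0007] 0.0287 zmed 0.0653
5216 mean [ 0.4375 -0.0072  0.1364] mid [ 0.4493 -0.0072  0.1377] enc [ 0.4492 -0.007 ] 0.0354 zmed 0.1363
7155 mean [ 0.4343 -0.0071  0.1352] mid [ 0.4494 -0.0075  0.1307] enc [ 0.4498 -0.0073] 0.0376 zmed 0.136
1133 mean [0.4242 0.0039 0.065 ] mid [0.4286 0.0016 0.0641] enc [0.4371 0.0016] 0.0274 zmed 0.0652
```

```bash
python3 -m inch '[[[0.0075,0.0065,0.02],[0,0,0],0.0],[[0,0,0.02],[0,0,0],0.0],[[0,0,0],[0,0,0],0.0],[[0,0,0],[0,0,0],0.0]]'
python3 - <<'E'
from h import *
t=pose(2)
p,d=grab('side');P=cloud('side',d)
circ(P,t,t[2]-.046,t[2]-.024,.045)
circ(P,(.443,.0),.055,.072,.045)
E
python3 -m inch '[[[0,0,0.008],[0,0,0],0.0],[[0,0,0],[0,0,0],0.0],[[0,0,0],[0,0,0],0.0]]';python3 -m inch '[[[0,0,0.002],[0,0,0],0.0],[[0,0,0],[0,0,0],0.0]]';python3 -m inch '[[[0,0,0.002],[0,0,0],0.0],[[0,0,0],[0,0,0],0.0]]'
```

```text
time: 14.45
tool_pos: [0.4391, -0.0002, 0.1258]
tool_rot: [-0.0, 0.001, 1.0, 0.0]
contact_force: [0.3, -0.3, -0.8]
gripper_width: 0.257
grasp_force: 59.2
pose [ 4.399e-01 -2.000e-04  1.269e-01] [0.0001 0.     0.0002]
386 mean [ 0.4415 -0.0144  0.0951] mid [ 0.4426 -0.004   0.0918] enc [ 0.4427 -0.0023] 0.0385 zmed 0.0969
63 mean [ 0.4378 -0.0204  0.0622] mid [ 0.4403 -0.0174  0.0617] enc [ 0.4403 -0.0123] 0.0247 zmed 0.0629
time: 14.9
tool_pos: [0.4389, 0.0004, 0.1176]
tool_rot: [-0.0, -0.0, 1.0, 0.0]
contact_force: [-1.0, -1.0, 0.3]
gripper_width: 0.254
grasp_force: 59.2
time: 15.1
tool_pos: [0.4389, 0.0004, 0.1156]
tool_rot: [-0.0, -0.0, 1.0, 0.0]
contact_force: [-0.3, -0.1, -0.2]
gripper_width: 0.252
grasp_force: 59.2
time: 15.3
tool_pos: [0.4389, 0.0004, 0.1135]
tool_rot: [-0.0, -0.0, 1.0, 0.0]
contact_force: [0.4, -0.3, -1.0]
gripper_width: 0.256
grasp_force: 59.2
```

```bash
python3 -m inch '[[[0,0,0.0015],[0,0,0],0.0],[[0,0,0],[0,0,0],0.0]]';python3 -m inch '[[[0,0,0.0015],[0,0,0],0.0],[[0,0,0],[0,0,0],0.0]]';python3 -m inch '[[[0,0,0.0015],[0,0,0],0.0],[[0,0,0],[0,0,0],0.0]]'
```

```text
time: 15.5
tool_pos: [0.4389, 0.0004, 0.1121]
tool_rot: [-0.0, -0.0, 1.0, 0.0]
contact_force: [0.2, 0.4, -0.5]
gripper_width: 0.253
grasp_force: 59.2
time: 15.7
tool_pos: [0.4389, 0.0004, 0.1106]
tool_rot: [-0.0, -0.0, 1.0, 0.0]
contact_force: [0.6, -0.1, 0.2]
gripper_width: 0.256
grasp_force: 59.2
time: 15.9
tool_pos: [0.4389, 0.0004, 0.1091]
tool_rot: [-0.0, -0.0, 1.0, 0.0]
contact_force: [1.3, 0.4, -0.6]
gripper_width: 0.255
grasp_force: 59.2
```

```bash
python3 -m inch '[[[0,0,0.0015],[0,0,0],0.0],[[0,0,0],[0,0,0],0.0]]';python3 -m inch '[[[0,0,0.0015],[0,0,0],0.0],[[0,0,0],[0,0,0],0.0]]';python3 -m inch '[[[0,0,0.0015],[0,0,0],0.0],[[0,0,0],[0,0,0],0.0]]';python3 -m inch '[[[0,0,0.0015],[0,0,0],0.0],[[0,0,0],[0,0,0],0.0]]'
```

```text
time: 16.1
tool_pos: [0.4391, 0.0004, 0.1078]
tool_rot: [0.0, -0.0, 1.0, 0.0]
contact_force: [0.2, 0.6, 0.0]
gripper_width: 0.252
grasp_force: 59.2
time: 16.3
tool_pos: [0.4393, 0.0004, 0.1065]
tool_rot: [0.0, -0.0, 1.0, 0.0]
contact_force: [0.6, 0.5, -0.3]
gripper_width: 0.254
grasp_force: 59.2
time: 16.5
tool_pos: [0.439, 0.0004, 0.1046]
tool_rot: [0.0, -0.0, 1.0, 0.0]
contact_force: [0.1, 0.5, -0.4]
gripper_width: 0.254
grasp_force: 59.2
time: 16.7
tool_pos: [0.4389, 0.0004, 0.1029]
tool_rot: [-0.0, -0.0, 1.0, -0.0]
contact_force: [0.5, 0.4, -0.2]
gripper_width: 0.258
grasp_force: 59.2
```

```bash
python3 -m inch '[[[0,0,0.0015],[0,0,0],0.0],[[0,0,0],[0,0,0],0.0]]';python3 -m inch '[[[0,0,0.001],[0,0,0],0.0],[[0,0,0],[0,0,0],0.0]]';python3 -m inch '[[[0,0,0.001],[0,0,0],0.0],[[0,0,0],[0,0,0],0.0]]'
```

```text
time: 16.9
tool_pos: [0.4384, 0.0004, 0.101]
tool_rot: [-0.001, -0.0, 1.0, -0.0]
contact_force: [-1.0, -0.3, -2.3]
gripper_width: 0.258
grasp_force: 59.2
time: 17.1
tool_pos: [0.4389, 0.0003, 0.1007]
tool_rot: [-0.0, -0.0, 1.0, -0.0]
contact_force: [0.3, -1.3, -0.3]
gripper_width: 0.254
grasp_force: 59.2
time: 17.3
tool_pos: [0.4393, 0.0004, 0.1005]
tool_rot: [0.0, -0.0, 1.0, -0.0]
contact_force: [-1.2, 0.2, 3.9]
gripper_width: 0.254
grasp_force: 59.5
```

```bash
python3 -m inch '[[[0,0,0.001],[0,0,0],0.0],[[0,0,0],[0,0,0],0.0]]';python3 -m inch '[[[0,0,0.001],[0,0,0],0.0],[[0,0,0],[0,0,0],0.0]]'; python3 -m inch '[[[0,0,-0.002],[0,0,0],0.0],[[0,0,-0.001],[0,0,0],0.0],[[0,0,0],[0,0,0],0.0]]';python3 -m inch '[[[0,0,-0.0015],[0,0,0],0.0],[[0,0,0],[0,0,0],0.0]]';python3 -m inch '[[[0,0,-0.0015],[0,0,0],0.0],[[0,0,0],[0,0,0],0.0]]'
```

```text
time: 17.5
tool_pos: [0.4397, 0.0004, 0.1005]
tool_rot: [0.0, -0.0, 1.0, 0.0]
contact_force: [-3.9, 0.8, 10.3]
gripper_width: 0.251
grasp_force: 60.4
time: 17.7
tool_pos: [0.44, 0.0003, 0.1005]
tool_rot: [0.0, -0.0, 1.0, -0.0]
contact_force: [-7.4, 1.4, 15.9]
gripper_width: 0.256
grasp_force: 60.9
time: 18.0
tool_pos: [0.4389, 0.0004, 0.1005]
tool_rot: [-0.0, -0.0, 1.0, -0.0]
contact_force: [0.1, 0.9, -0.1]
gripper_width: 0.253
grasp_force: 59.2
time: 18.2
tool_pos: [0.4385, 0.0005, 0.1017]
tool_rot: [-0.001, -0.0, 1.0, 0.0]
contact_force: [0.1, -0.5, -2.2]
gripper_width: 0.255
grasp_force: 58.9
time: 18.4
tool_pos: [0.4388, 0.0004, 0.1036]
tool_rot: [-0.0, -0.0, 1.0, 0.0]
contact_force: [0.8, 0.4, -2.2]
gripper_width: 0.252
grasp_force: 58.9
```

```bash
python3 -m inch '[[[0,0,-0.02],[0,0,0],0.0],[[0,0,-0.02],[0,0,0],0.0],[[0,0,-0.01],[0,0,0],0.0],[[0,0,0],[0,0,0],0.0],[[0,0,0],[0,0,0],0.0]]'
python3 - <<'E'
from h import *
p,d=grab('side');cv2.imwrite('pics/s3.png',cv2.resize(p[130:260,130:300,::-1],None,fx=4,fy=4))
E
```

```text
time: 18.9
tool_pos: [0.4387, 0.0004, 0.1532]
tool_rot: [-0.0, -0.0, 1.0, 0.0]
contact_force: [-0.6, -0.2, -3.7]
gripper_width: 0.254
grasp_force: 59.2
```

View pics/s3.png

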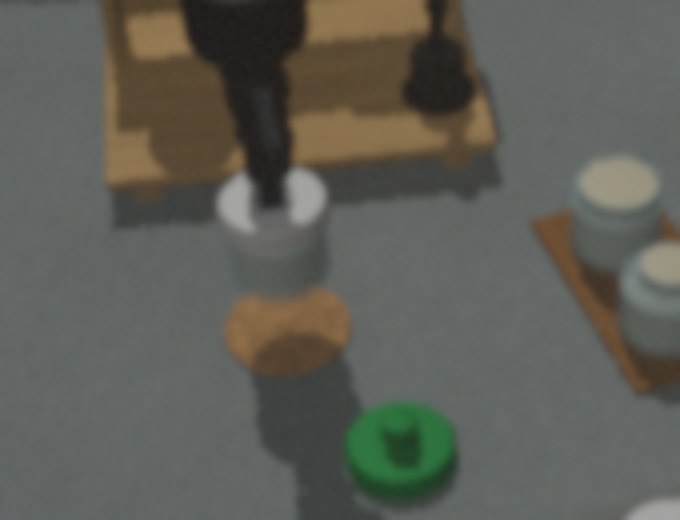

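The jar hangs upright from the lid at about (272,230), clear of the cork coaster (290,325): the lid holds. Carrying it to the organiser.

```bash
python3 -m inch '[[[0,0,-0.02],[0,0,0],0.0],[[-0.0067,0.0416,0],[0,0,0],0.0],[[-0.0067,0.0416,0],[0,0,0],0.0],[[-0.0067,0.0416,0],[0,0,0],0.0],[[-0.0067,0.0416,0],[0,0,0],0.0],[[-0.0067,0.0416,0],[0,0,0],0.0],[[0,0,0],[0,0,0],0.0],[[0,0,0],[0,0,0],0.0]]'; python3 -m inch '[[[0,0,0.02],[0,0,0],0.0],[[0,0,0.015],[0,0,0],0.0],[[0,0,0],[0,0,0],0.0],[[0,0,0],[0,0,0],0.0]]'
```

```text
time: 19.75
tool_pos: [0.472, 0.209, 0.1728]
tool_rot: [-0.001, -0.001, 1.0, -0.0]
contact_force: [0.4, -0.0, -0.8]
gripper_width: 0.255
grasp_force: 59.7
time: 20.15
tool_pos: [0.4721, 0.2076, 0.1384]
tool_rot: [-0.001, 0.001, 1.0, -0.0]
contact_force: [-0.1, 0.2, -0.9]
gripper_width: 0.25
grasp_force: 61.8
```

```bash
python3 - <<'E'
from h import *
t=pose(2);print(manip.state()['contact_force'])
p,d=grab('side');P=cloud('side',d)
m=(np.hypot(P[...,0]-.474,P[...,1]-.208)<.042)&(P[...,2]<.13);print(np.histogram(P[m][:,2],bins=np.arange(.02,.13,.01)))
p,P,s=wcloud();circ(P,t,t[2]-.034,t[2]-.024,.045)
cv2.imwrite('pics/o.png',np.hstack([cv2.resize(manip.grab_frame('side')[0][60:180,120:270,::-1],(400,320)),cv2.resize(p[:,:,::-1],(400,320))]))
E
```

```text
pose [0.4725 0.208  0.139 ] [0.0001 0.0001 0.0001]
[ 0.36291784  0.6047136  -0.89731753]
(array([150, 118,  47,  44,  34,  31,   7,  48, 146, 111]), array([0.02, 0.03, 0.04, 0.05, 0.06, 0.07, 0.08, 0.09, 0.1 , 0.11, 0.12]))
6578 mean [0.4616 0.2095 0.11  ] mid [0.4752 0.2089 0.11  ] enc [0.4759 0.2094] 0.0374 zmed 0.1101
```

View pics/o.png

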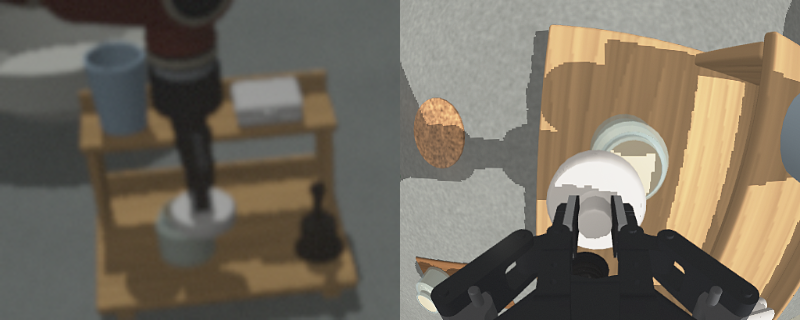

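The view shows the jar came off on the way: it stands on the board at about (630,158), behind the lid still in the gripper. Locating it before retrying.

```bash
python3 -m inch '[[[0,0,-0.03],[0,0,0],0.0],[[0,0,-0.03],[0,0,0],0.0],[[-0.025,-0.02,-0.02],[0,0,0],0.0],[[-0.025,-0.02,0],[0,0,0],0.0],[[-0.02,0,0],[0,0,0],0.0],[[0,0,0],[0,0,0],0.0],[[0,0,0],[0,0,0],0.0]]'
python3 - <<'E'
from h import *
p,P,s=wcloud();t=s['tool_pos'];print(t)
cv2.imwrite('pics/w5.png',p[:,:,::-1])
c=(.45,.22)
circ(P,t,t[2]-.034,t[2]-.024,.045)
circ(P,t,t[2]-.045,t[2]-.024,.045)
m=(np.hypot(P[...,0]-c[0],P[...,1]-c[1])<.06)&(P[...,2]<.12);print(np.histogram(P[m][:,2],bins=np.arange(.02,.13,.01)))
circ(P,c,.08,.11,.06)
q=P[m&(P[...,2]>.085)];A=np.c_[q[:,:2],np.ones(len(q))];print('plane',np.linalg.lstsq(A,q[:,2],rcond=None)[0])
p,d=grab('side');Q=cloud('side',d);circ(Q,c,.08,.11,.06)
E
```

```text
time: 21.1
tool_pos: [0.5422, 0.1684, 0.2186]
tool_rot: [-0.001, -0.0, 1.0, 0.0]
contact_force: [-0.4, -0.4, -1.0]
gripper_width: 0.253
grasp_force: 61.8
[0.54219559 0.16842355 0.21863051]
6550 mean [0.5311 0.1698 0.1894] mid [0.5449 0.1692 0.1896] enc [0.5451 0.1696] 0.0373 zmed 0.1895
7098 mean [0.5298 0.1698 0.1886] mid [0.5449 0.169  0.1841] enc [0.545  0.1694] 0.0374 zmed 0.1894
(array([5174,  884,   60,   73,   68,  997, 1121, 2201,    0,    0]), array([0.02, 0.03, 0.04, 0.05, 0.06, 0.07, 0.08, 0.09, 0.1 , 0.11, 0.12]))
3322 mean [0.4562 0.2358 0.0903] mid [0.4559 0.2374 0.0896] enc [0.4564 0.2373] 0.0291 zmed 0.0904
plane [7.18416238e-06 7.71560178e-03 8.84768122e-02]
183 mean [0.4555 0.2327 0.0892] mid [0.4561 0.2386 0.0873] enc [0.458  0.2377] 0.0319 zmed 0.0898
```

View pics/w5.png

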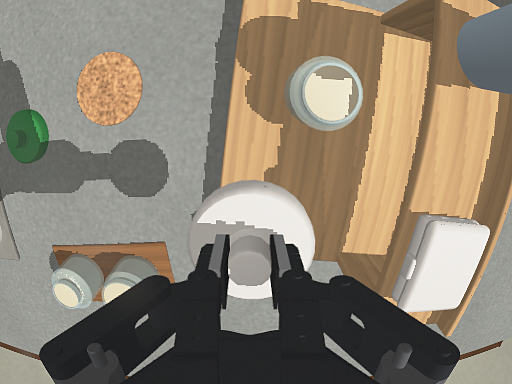

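Wrist view: the jar stands upright and undamaged on the board at (325,93), soap in it, away from the holder and cup; the lid is still held at (252,240). I will press the lid here, with fine force readings.

```bash
python3 -m inch '[[[0.03,0.023,0],[0,0,0],0.0],[[0.03,0.023,0],[0,0,0],0.0],[[0.029,0.022,0],[0,0,0],0.0],[[0,0,0.03],[0,0,0],0.0],[[0,0,0.03],[0,0,0],0.0],[[0,0,0.008],[0,0,0],0.0],[[0,0,0],[0,0,0],0.0],[[0,0,0],[0,0,0],0.0]]'
python3 - <<'E'
from h import *
p,P,s=wcloud();t=pose(2)
circ(P,t,t[2]-.045,t[2]-.024,.045)
m=(np.hypot(P[...,0]-t[0],P[...,1]-t[1])<.036)&(abs(P[...,2]-t[2]+.029)<.004)
q=P[m];A=np.c_[q[:,:2],np.ones(len(q))];print('plane',np.linalg.lstsq(A,q[:,2],rcond=None)[0])
p,d=grab('side');Q=cloud('side',d);circ(Q,t,t[2]-.045,t[2]-.024,.045);circ(Q,(.456,.238),.06,.096,.05)
E
```

```text
time: 22.0
tool_pos: [0.454, 0.2366, 0.1521]
tool_rot: [0.001, -0.0, 1.0, 0.0]
contact_force: [0.1, -0.6, -0.7]
gripper_width: 0.253
grasp_force: 61.8
pose [0.4546 0.2367 0.1528] [0.     0.     0.0001]
7093 mean [0.4418 0.238  0.1221] mid [0.4567 0.2374 0.1182] enc [0.4575 0.2378] 0.0376 zmed 0.1229
plane [0.01898003 0.03534729 0.10619254]
281 mean [0.4565 0.2233 0.1207] mid [0.4575 0.2328 0.1182] enc [0.4568 0.2349] 0.0377 zmed 0.1223
241 mean [0.453  0.2166 0.0771] mid [0.4557 0.2256 0.0772] enc [0.4548 0.2308] 0.0349 zmed 0.0766
```

```bash
f(){ grep -E 'pos|contact' | tr '\n' ' '; echo; }
python3 -m inch '[[[0.0005,0,0.012],[0,0,0],0.0],[[0,0,0.004],[0,0,0],0.0],[[0,0,0],[0,0,0],0.0]]'|f
python3 -m inch '[[[0,0,0.002],[0,0,0],0.0],[[0,0,0],[0,0,0],0.0]]'|f
python3 -m inch '[[[0,0,0.002],[0,0,0],0.0],[[0,0,0],[0,0,0],0.0]]'|f
python3 -m inch '[[[0,0,0.001],[0,0,0],0.0]]'|f
python3 -m inch '[[[0,0,0.001],[0,0,0],0.0]]'|f
python3 -m inch '[[[0,0,0.001],[0,0,0],0.0]]'|f
python3 -m inch '[[[0,0,0.0005],[0,0,0],0.0]]'|f
python3 -m inch '[[[0,0,0.0005],[0,0,0],0.0]]'|f
python3 -m inch '[[[0,0,0.0005],[0,0,0],0.0]]'|f
python3 -m inch '[[[0,0,0.0005],[0,0,0],0.0]]'|f
python3 -m inch '[[[0,0,0.0005],[0,0,0],0.0]]'|f
```

```text
tool_pos: [0.4522, 0.236, 0.1334] contact_force: [0.2, 0.2, -1.5] 
tool_pos: [0.4529, 0.2362, 0.1326] contact_force: [-0.5, -0.7, -0.4] 
tool_pos: [0.453, 0.2362, 0.1308] contact_force: [-0.4, -0.7, 0.0] 
tool_pos: [0.4532, 0.2363, 0.1302] contact_force: [-1.0, -1.3, 1.5] 
tool_pos: [0.4532, 0.2364, 0.1292] contact_force: [-1.3, -2.4, 2.7] 
tool_pos: [0.4533, 0.2365, 0.1282] contact_force: [-1.6, -2.0, 2.4] 
tool_pos: [0.4531, 0.2365, 0.1275] contact_force: [-1.7, -0.7, 1.2] 
tool_pos: [0.4529, 0.2366, 0.1266] contact_force: [-0.2, -0.6, -1.6] 
tool_pos: [0.4527, 0.2366, 0.1258] contact_force: [0.1, 0.4, 0.5] 
tool_pos: [0.4529, 0.2366, 0.1257] contact_force: [-0.2, 1.1, 2.1] 
tool_pos: [0.4531, 0.2366, 0.1257] contact_force: [-0.6, 0.5, 4.1]
```

```bash
f(){ grep -E 'pos|contact' | tr '\n' ' '; echo; }
python3 -m inch '[[[0,0,0.001],[0,0,0],0.0],[[0,0,0.001],[0,0,0],0.0],[[0,0,0],[0,0,0],0.0]]'|f
python3 -m inch '[[[0,0,-0.001],[0,0,0],0.0],[[0,0,-0.001],[0,0,0],0.0],[[0,0,-0.001],[0,0,0],0.0],[[0,0,-0.001],[0,0,0],0.0],[[0,0,-0.002],[0,0,0],0.0],[[0,0,-0.002],[0,0,0],0.0],[[0,0,0],[0,0,0],0.0]]'|f
python3 -m inch '[[[0,0,-0.003],[0,0,0],0.0],[[0,0,-0.004],[0,0,0],0.0],[[0,0,-0.005],[0,0,0],0.0],[[0,0,-0.005],[0,0,0],0.0],[[0,0,-0.005],[0,0,0],0.0],[[0,0,-0.004],[0,0,0],0.0],[[0,0,-0.002],[0,0,0],0.0],[[0,0,0],[0,0,0],0.0]]'|f
python3 - <<'E'
from h import *
p,d=grab('side');cv2.imwrite('pics/s5.png',cv2.resize(p[60:180,120:270,::-1],None,fx=4,fy=4))
t=pose(3);print(manip.state()['contact_force'])
Q=cloud('side',d);m=(np.hypot(Q[...,0]-.456,Q[...,1]-.2375)<.042)&(Q[...,2]<.16);print(np.histogram(Q[m][:,2],bins=np.arange(.02,.16,.01)))
E
```

```text
tool_pos: [0.4536, 0.2366, 0.1255] contact_force: [-4.3, -1.5, 10.7] 
tool_pos: [0.453, 0.2364, 0.1314] contact_force: [-0.7, -0.0, -2.1] 
tool_pos: [0.4532, 0.2365, 0.1598] contact_force: [1.4, 0.1, -2.9] 
pose [0.4528 0.2363 0.1591] [0.     0.     0.0001]
[-0.61085129 -0.4521571  -2.91764417]
(array([181,  90,   0,   0,  24,  50,  60,  62,  61,  44, 135, 129,  28,
        19]), array([0.02, 0.03, 0.04, 0.05, 0.06, 0.07, 0.08, 0.09, 0.1 , 0.11, 0.12,
       0.13, 0.14, 0.15, 0.16]))
```

View pics/s5.png

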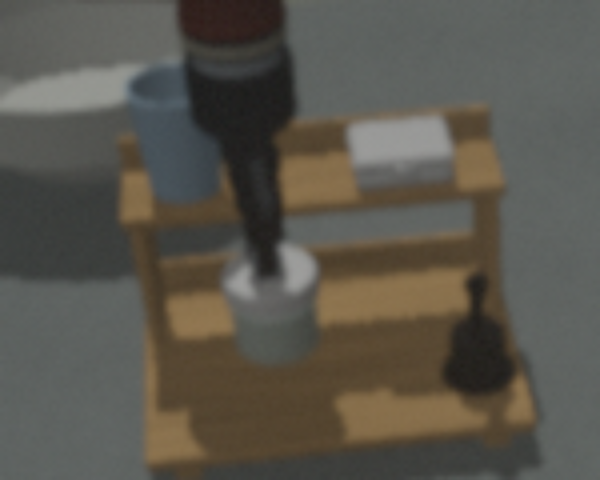

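The closed jar hangs from the knob at (275,310), its foot clear of the board. Gently shifting 15 mm into the strip and setting it down.

```bash
f(){ grep -E 'pos|contact' | tr '\n' ' '; echo; }
python3 -m inch '[[[0,-0.001,0],[0,0,0],0.0],[[-0.001,-0.003,0],[0,0,0],0.0],[[-0.001,-0.004,0],[0,0,0],0.0],[[-0.001,-0.004,0],[0,0,0],0.0],[[0,-0.002,0],[0,0,0],0.0],[[0,-0.001,0],[0,0,0],0.0],[[0,0,0],[0,0,0],0.0]]'|f
python3 -m inch '[[[0,0,0.002],[0,0,0],0.0],[[0,0,0.004],[0,0,0],0.0],[[0,0,0.006],[0,0,0],0.0],[[0,0,0.006],[0,0,0],0.0],[[0,0,0.006],[0,0,0],0.0],[[0,0,0.004],[0,0,0],0.0],[[0,0,0.002],[0,0,0],0.0],[[0,0,0],[0,0,0],0.0]]'|f
python3 -m inch '[[[0,0,0.001],[0,0,0],0.0],[[0,0,0.001],[0,0,0],0.0],[[0,0,0],[0,0,0],0.0]]'|f
python3 -m inch '[[[0,0,0.001],[0,0,0],0.0],[[0,0,0.0005],[0,0,0],0.0],[[0,0,0],[0,0,0],0.0]]'|f
```

```text
tool_pos: [0.456, 0.2212, 0.1593] contact_force: [0.4, 0.3, -2.6] 
tool_pos: [0.4558, 0.2213, 0.1289] contact_force: [-0.0, 0.1, -2.9] 
tool_pos: [0.4561, 0.2214, 0.1274] contact_force: [-0.2, -0.1, -1.9] 
tool_pos: [0.4561, 0.2215, 0.126] contact_force: [0.4, 0.5, -1.7]
```

```bash
f(){ grep -E 'pos|contact|width' | tr '\n' ' '; echo; }
python3 -m inch '[[[0,0,0.001],[0,0,0],0.0],[[0,0,0.0],[0,0,0],0.0]]'|f
python3 -m inch '[[[0,0,0.001],[0,0,0],0.0],[[0,0,0.0],[0,0,0],0.0]]'|f
python3 -m inch '[[[0,0,0.001],[0,0,0],0.0],[[0,0,0.0],[0,0,0],0.0]]'|f
python3 -m inch '[[[0,0,0.001],[0,0,0],0.0],[[0,0,0.0],[0,0,0],0.0]]'|f
```

```text
tool_pos: [0.4566, 0.2216, 0.1258] contact_force: [-0.9, 0.6, 2.2] gripper_width: 0.256 
tool_pos: [0.4569, 0.2218, 0.1256] contact_force: [-2.1, -0.3, 7.1] gripper_width: 0.254 
tool_pos: [0.4572, 0.2219, 0.1255] contact_force: [-4.4, 0.5, 10.2] gripper_width: 0.249 
tool_pos: [0.4575, 0.222, 0.1254] contact_force: [-5.8, -1.3, 14.0] gripper_width: 0.254
```

```bash
python3 -m inch '[[[0,0,-0.0035],[0,0,0],0.0],[[0,0,0],[0,0,0],0.5],[[0,0,0],[0,0,0],0.5],[[0,0,0],[0,0,0],0.5],[[0,0,-0.02],[0,0,0],0.5],[[0,0,-0.04],[0,0,0],0.5],[[0,0,-0.04],[0,0,0],0.5],[[0,0,-0.04],[0,0,0],0.5]]' ; python3 -m inch '[[[0,-0.04,0],[0,0,0],0.5],[[0,-0.04,0],[0,0,0],0.5],[[0,-0.04,0],[0,0,0],0.5],[[0,-0.04,0],[0,0,0],0.5],[[0,0,0],[0,0,0],0.5]]'
python3 - <<'E'
from h import *
p,d=grab('side','fin.png');P=cloud('side',d)
c=(.459,.2225)
circ(P,c,.1,.135,.02);circ(P,c,.09,.102,.05)
for c in((.428,-.293),(.535,-.291),(.628,-.273)): circ(P,c,.022,.03,.045)
p,W,s=wcloud();circ(W,(.459,.2225),.1,.135,.02);circ(W,(.459,.2225),.09,.102,.05)
E
```

```text
time: 29.4
tool_pos: [0.4556, 0.2212, 0.2662]
tool_rot: [-0.0, -0.0, 1.0, -0.0]
contact_force: [0.2, 0.1, -0.6]
gripper_width: 0.498
grasp_force: 0.0
time: 29.9
tool_pos: [0.456, 0.0579, 0.265]
tool_rot: [-0.0, 0.003, 1.0, -0.001]
contact_force: [0.7, 1.0, 0.0]
gripper_width: 0.498
grasp_force: 0.0
56 mean [0.458  0.2176 0.1116] mid [0.4583 0.2201 0.1109] enc [0.4597 0.2209] 0.0134 zmed 0.1128
225 mean [0.4565 0.2117 0.0955] mid [0.458  0.2205 0.0949] enc [0.4582 0.2209] 0.0377 zmed 0.0956
531 mean [ 0.4264 -0.2977  0.0252] mid [ 0.427  -0.2947  0.0259] enc [ 0.4269 -0.2947] 0.0371 zmed 0.0251
few 0
453 mean [ 0.6263 -0.2771  0.0253] mid [ 0.6279 -0.2735  0.026 ] enc [ 0.6278 -0.2738] 0.0367 zmed 0.0253
467 mean [0.4573 0.2201 0.1131] mid [0.4583 0.2229 0.1091] enc [0.4587 0.2228] 0.0123 zmed 0.1155
2442 mean [0.4561 0.2177 0.0957] mid [0.4589 0.2232 0.096 ] enc [0.4589 0.2231] 0.0374 zmed 0.096
```

View pics/fin.png

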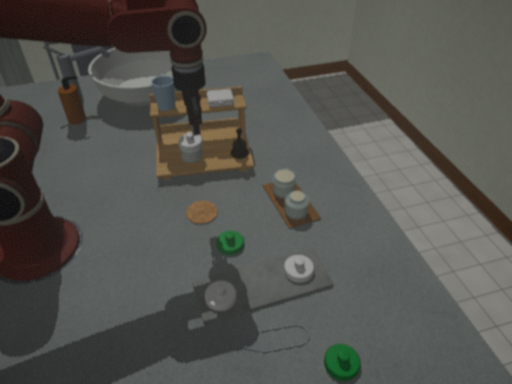

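The closed jar stands upright on the lower tier at (191,148), lid top at about 97 mm, so fully home. The other two lids lie flat on the mat at (220,295) and (299,268), the spare jars are in place, and the gripper is clear.

```bash
python3 -c "
from plant import manip
print(manip.job_done())"
```

```text
the job is handed in; nothing more can be done
None
```

The jar is closed with its own lid and stands upright on the organiser's lower tier, and the other two lids lie flat on the mat; on the first carry the jar came off the lid and dropped a few centimetres onto the board, still upright, so I clicked the lid on again there, lifted the jar about 33 mm by the knob to confirm it holds, and handed in at about 30 s.

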